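Free the pawl and lower the hold-down over a circuit board

ROBOT

A 6-joint arm with a two-finger parallel gripper is mounted at the origin on a cart in front of the work surface, level with it; the furniture and walls round the work are solid. World frame = base frame: x ahead of the robot, y to its left, z up, the work surface at z = 0. Lengths are in m, angles in rad, forces in N, time in s.
With the tool pointing down it reaches from about 0.375 to 0.975 m from the base axis. Payload 3.8 kg.
Tool frame: the origin (TCP) lies midway between the tips of the shut fingers; the grasp point (between the pads) lies 19 mm behind it; z points along the fingers, y is the line along which they close (so a half turn about z gives the same grasp; the last joint's range is limited). The gripper opens to 85 mm and grips with 20 to 120 N. Pads are 22 mm wide; open, the fingers measure 114 mm over their backs; the gripper's body (76 mm by 85 mm) begins 54 mm behind the grasp point. The pads swing forward as they close: fully open they stand 13 mm farther back than shut.
Start: joints at [-1.163, 0.264, 1.604, -0, 1.274, -0.037], TCP at [0.29, -0.609, 0.193] pointing down, gripper open.
Joint ranges: [-2.63, 2.63], [-0.94, 2.18], [0.31, 2.57], [-1.31, 4.45], [0, 2.66], [-2.55, 2.55]. Speed limits (rad/s): [2.57, 2.57, 3.14, 3.14, 3.14, 3.14].

INTERFACE

Orientations are given as a rotation vector (axis times angle).
In Python, from workcell import bot gives the robot as it stands.
- The arm moves only by the tool servo_tool, never from a script. Its argument "series" is a list of rows, each a list of 7 numbers: the shift along the world's x, y, z in units of 0.15 m (1.0 is 0.15 m), then the turn, a rotation vector about the world's x, y, z in units of 180 degrees (1.0 is 180 degrees), then the closure, from 0 (fully open) to 1 (shut). A call has 1 to 20 rows; each row is the pose to reach, as a shift and turn from the pose commanded when the call began, turning the shorter way round; what a row does not reach only later rows make up. A row lasts 1/10 s, in which the tool goes at most 50 mm and 8.59 degrees, less where a joint would pass 70% of its speed; a pose out of reach is approached as far as the arm can. A call with a number of a shift or a turn outside -1 to 1 is refused whole. A call with a gripper value outside its range is refused whole. The fingers move at their own pace and stop on an object; "newtons" is the grip in N (left out, the last holds). Time passes only in rows, so rows that repeat a pose let the fingers close. It gives the time, the measured TCP pose, the force, the opening and the grip force at its end, in the units of the state.
- bot.read_state(): the state, without advancing time (a new reading comes with each control period).
- bot.read_camera(name): name is "side" or "top" or "wrist"; returns the picture (384x512x3 uint8, red, green, blue); there is no depth.
- bot.camera_info(name): a dict with "vertical_fov" (degrees; the focal length in pixels is half the picture's height over the tangent of half this angle, whatever the lens; pixels are square), "cx", "cy" (the principal point, pixels), "R" (3x3) and "t" (3): a world point X has camera coordinates R X + t. Camera axes: x right, y down, z forward; pixel columns grow to the right and rows downward; lengths in m; the calibration is good to about 2 mm. A picture is of the moment at which its call begins: read the wrist's pose just before it. camera_info takes no time and is no camera call; for the wrist camera it gives the pose at the moment of the call.
- bot.finish_job(): hands the job in; it is judged then, once.
Trained networks look in the newest picture that a camera, given by its name, has taken for a name from the list of things; names that differ only in an ending like _2 or _b are one class to them, and where a whole thing is asked for, a point or a joint stands for the part that bears it (a point fixed in the world has none). Each returns a list of dicts, best first, with "score" (0 to 1); they miss things now and then, are a little off and sometimes report something else, mostly with a low value. They report only what shows in the picture. A call takes as long as a camera call.
- bot.recognise(target, camera): "box" ([left, top, right, bottom] as shares, 0 to 1, of the picture: columns of its width, rows of its height, round what is visible of it).
- bot.trace(target, camera): "mask" (384x512 bool, what is visible of it) and "box" ([left, top, right, bottom] as shares, 0 to 1, of the picture: columns of its width, rows of its height, round what is visible of it).
- bot.mark_of(target, camera): "at" ([row, column] as shares, 0 to 1, of the picture: columns of its width, rows of its height: a listed point, or the origin of a listed thing).
The state is a dict: "time": time; "q": joint angles; "joint_vel": joint speeds; "joint_torque": joint torques, N m; "tool_pos": TCP position; "tcp_rot": TCP orientation; "wrist_force": force on the tool from outside, world axes, zero at the start; "torque": the same for the moment, N m; "width": opening from 0.0 (shut) to 1.0 (fully open); "grip_force": force on a finger pad.
Only numpy, scipy, OpenCV 4.12 (cv2) and the standard library are available. Lean on these libraries where they do the work, as an engineer would, in place of code of your own. Each camera call takes 0.05 s, during which the arm holds its last target. There are 200 camera calls.

TASK

The circuit board lies in the nest of a test fixture whose hold-down arm is held up by a ratchet. Press the thumb tab of the pawl down until the pawl snaps clear of the teeth and stays clear, then push the arm down by its crossbar, past its teeth, until it is fully down over the board. Only press and push: do not force the arm against the pawl, do not lift the arm or the board, leave the board in its nest and the things around where they are, and let go at the end.

Things in the scene. Friction and masses are not known exactly. Their poses are not given: they have to be found in the camera images.
- fixture: Fixed test fixture, aluminium base 225 x 130 x 12 mm. Origin on its underside at bench height; base spans own x -100 to +125, y +-65 mm; own z up. Board nest (rim 8 mm high) centred at own x -20 mm. Two cheeks (y +-18 mm, 72 mm tall) hold the arm's pivot at own (55, 0, 55) mm; the arm points from there to own -x, the pawl stands behind it with its tab at the +x end
- holddown_pivot (a point): Centre of the hold-down arm's pivot, 55 mm above the bench; its axis runs along the fixture's y
- crossbar (a point): Centre of the black round crossbar (18 mm thick, 70 mm long, parallel to the fixture's y) at the free end of the steel hold-down arm, 135 mm from the arm's pivot. Push on its top, 9 mm above this point. It moves on an arc about the pivot; with the arm fully down this point is 55 mm above the bench
- holddown (a joint): Angle of the hold-down arm above level, rad: 0 = fully down on its stop (its two rubber feet just clear the board), 1.0 = highest. Starts at 0.48 to 0.86. Stiff hinge: stays where left, takes 2 to 5 N at the crossbar to push down. While the pawl is in, four teeth block it at about 0.78, 0.62, 0.46 and 0.30
- pawl_tab (a point): Centre of the top face of the pawl's dark ribbed thumb tab, a plate 24 (fixture x) x 32 (fixture y) x 5 mm; with the pawl in, at fixture own (125, 0, 46) mm, level. Pressed down it turns about the pawl's pivot at own (89, 0, 19) mm: it sinks to about 24 mm above the bench, moves about 9 mm toward own +x and tilts down at the rear
- pawl (a joint): Pawl angle, rad: about 0 to 0.1 = in the teeth, 0.55 = fully free. Over-centre spring: below 0.28 it springs back into the teeth, above 0.28 (tab top at about 36 mm height) it snaps to 0.55 and stays there. Pressing the tab takes about 2 to 3 N
- board: Loose green circuit board 62 x 96 mm, 14 mm high with its parts (bare board 2 mm), lying in the nest; origin at the centre of its underside, 12 mm above the bench
- flux_jar: Loose orange jar with black lid, 37 mm across, 48 mm high, bystander; origin under its centre
- solder_spool: Loose spool of solder with blue flanges, 54 mm across, 40 mm high, bystander; origin under its centre
- probe: Loose black test probe, 104 mm long, 17 mm thick, lying, bystander; origin under its centre
- tape: Loose black roll of insulating tape, 48 mm across, 18 mm high, bystander; origin under its centre

How it is judged:
On the way, in this order (a step that is already met when the one before it is completed fails the run):
1. the pawl is pressed free of the teeth while the arm is still up (value of joint pawl above 0.45 rad and value of joint holddown above 0.38 rad), for 0.2 s.
2. the arm is pushed fully down (value of joint holddown below 0.05 rad), for 0.2 s.
At the end, for the whole second after the job is handed in: The hold-down arm rests within 0.05 rad of fully down, the pawl is free (over 0.45 rad), and the board still lies flat in its nest (within 6 mm) (value of joint holddown below 0.05 rad and value of joint pawl above 0.45 rad and horizontal distance between holddown_pivot and board between 0.069 and 0.081 m and z of board in the frame of fixture below 0.018 m and angle between board's own z axis and vertical below 0.08 rad); the robot touches nothing.
It fails at once if the board is lifted or shoved out of its nest (z of board in the frame of fixture above 0.025 m or distance of board from where it was at the start of the episode above 0.015 m).
It fails at once if the hold-down arm is lifted instead of pushed down (value of joint holddown above 0.95 rad).
It fails at once if a bystander is moved by more than 20 mm (distance of any of flux_jar, solder_spool, probe, tape from where it was at the start of the episode above 0.02 m).
It fails at once if the arm is forced down past the teeth with the pawl still in (value of joint pawl below 0.28 rad and value of joint holddown below 0.38 rad).
It also fails if it takes over 48 s, if anything falls off the work surface, if the arm or the gripper's body presses on something with over 40 N, if the wrist force passes 120 N, or if a joint passes its speed limit or range.

## Working session

There is one attempt and no reset: what is moved stays moved. The work goes in short steps, Python scripts to look and compute and a tool call to move; the robot and the scene stay as the last step left them, time stands still between calls to the robot, and variables do not carry over. Pictures are saved under pics/ and viewed, at most 10 in all, crops included, and the job is handed in when it is done.

Besides the shell and the picture viewer there is one more tool, called after "Call:" as name([rows], argument=value, ...), one row to a line, values as JSON. servo_tool: Moves the arm, as the interface text tells. Shifts and turns lie within -1 to 1; 1 stands for 0.15 m of shift or 180 degrees of turn. Its arguments: {"type":"object","properties":{"series":{"type":"array","items":{"type":"array","items":{"type":"number"}}},"newtons":{"type":"number"}},"required":["series"]}

```bash
mkdir -p pics; cat > h.py <<'E'
import numpy as np, cv2
from workcell import bot
def ray(cam,at):
    i=bot.camera_info(cam);f=192/np.tan(np.radians(i["vertical_fov"])/2)
    R=np.array(i["R"]);t=np.array(i["t"])
    p=np.array([(at[1]*512-i["cx"])/f,(at[0]*384-i["cy"])/f,1])
    return -R.T@t,R.T@p
def atz(cam,at,z):
    o,d=ray(cam,at);return o+d*(z-o[2])/d[2]
def tri(a,b):
    A=[];B=[]
    for o,d in (a,b):
        d=d/np.linalg.norm(d);P=np.eye(3)-np.outer(d,d);A.append(P);B.append(P@o)
    return np.linalg.lstsq(np.vstack(A),np.hstack(B),rcond=None)[0]
E
python3 - <<'E'
from h import *
s=bot.read_state();print(s)
im={c:bot.read_camera(c) for c in("top","side")}
cv2.imwrite("pics/a.png",cv2.cvtColor(np.vstack([im["top"],im["side"]]),cv2.COLOR_RGB2BGR)[:, :])
for c in im: cv2.imwrite(f"pics/{c}0.png",cv2.cvtColor(im[c],cv2.COLOR_RGB2BGR))
for n in["fixture","holddown_pivot","crossbar","pawl_tab","board","flux_jar","solder_spool","probe","tape"]:
    for c in im:
        r=bot.mark_of(n,c)
        print(n,c,[(np.round(np.array(k["at"])*[384,512]),round(k["score"],2)) for k in r[:2]], [np.round(atz(c,r[0]["at"],z),3) for z in (0,.055)] if r else "")
E
```

```text
{'time': 0.0, 'q': array([-1.16292234e+00,  2.64798908e-01,  1.60536997e+00, -9.54242997e-06,
        1.27370122e+00, -3.68679917e-02]), 'joint_vel': array([-3.36757218e-05,  3.48611166e-04,  9.66221324e-04, -4.35014718e-04,
        3.32739910e-04, -1.51265822e-04]), 'joint_torque': array([-5.27410575e-04, -5.15123713e+01, -3.67314756e+01, -6.84007568e-05,
        1.29885064e-02, -1.06342361e-05]), 'tool_pos': array([ 0.29009236, -0.60858001,  0.19203347]), 'tcp_rot': array([-3.06205547e+00, -6.92366788e-01,  6.73419732e-04]), 'wrist_force': array([-0.12633066, -0.04445936,  0.03274753]), 'torque': array([-0.01809236,  0.00621371,  0.01721614]), 'grip_force': 0.0, 'width': 1.0045564041241097}
fixture top [] 
fixture side [(array([204., 237.]), 0.69)] [array([0.5 , 0.29, 0.  ]), array([0.467, 0.363, 0.055])]
holddown_pivot top [(array([134., 250.]), 0.87)] [array([0.558, 0.333, 0.   ]), array([0.549, 0.331, 0.055])]
holddown_pivot side [(array([189., 207.]), 0.64)] [array([0.59 , 0.257, 0.   ]), array([0.548, 0.333, 0.055])]
crossbar top [(array([173., 287.]), 0.81), (array([112., 358
[... 777 characters left out ...]
608, 0.107, 0.   ]), array([0.565, 0.198, 0.055])]
solder_spool top [(array([221., 194.]), 0.78)] [array([0.368, 0.453, 0.   ]), array([0.369, 0.445, 0.055])]
solder_spool side [(array([265., 272.]), 0.76)] [array([0.362, 0.451, 0.   ]), array([0.344, 0.506, 0.055])]
probe top [(array([269., 237.]), 0.77)] [array([0.265, 0.359, 0.   ]), array([0.271, 0.356, 0.055])]
probe side [(array([248., 336.]), 0.77), (array([268., 269.]), 0.16)] [array([0.26 , 0.362, 0.   ]), array([0.253, 0.427, 0.055])]
tape top [(array([104., 171.]), 0.96)] [array([0.625, 0.508, 0.   ]), array([0.612, 0.497, 0.055])]
tape side [(array([246., 133.]), 0.87)] [array([0.636, 0.492, 0.   ]), array([0.589, 0.543, 0.055])]
```

View pics/top0.png

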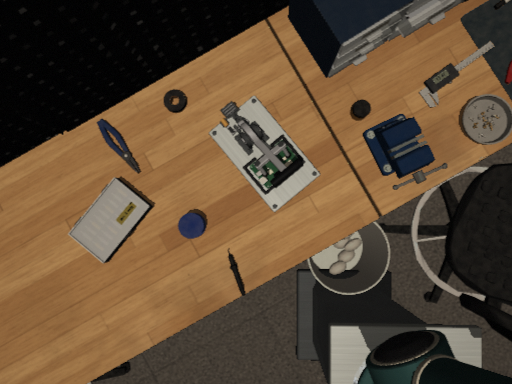

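View pics/side0.png

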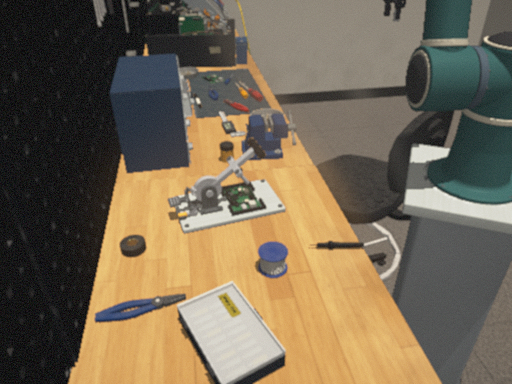

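```bash
python3 - <<'E'
from h import *
T={c:{} for c in("top","side")}
for n in["holddown_pivot","crossbar","pawl_tab","board"]:
    for c in T:
        T[c][n]=bot.mark_of(n,c)[0]["at"]
    print(n,np.round(tri(ray("top",T["top"][n]),ray("side",T["side"][n])),4))
piv=atz("top",T["top"]["holddown_pivot"],.055);tab=atz("top",T["top"]["pawl_tab"],.046);b=atz("top",T["top"]["board"],.012)
print(piv,tab,b)
for d in(tab-piv,piv-b,tab-b):print(np.linalg.norm(d[:2]),np.arctan2(d[1],d[0]))
E
```

```text
holddown_pivot [0.549  0.3312 0.0537]
crossbar [0.4653 0.2597 0.1322]
pawl_tab [0.6063 0.3761 0.0315]
board [0.4942 0.286  0.0052]
[0.54866958 0.33114751 0.055     ] [0.60131102 0.37405518 0.046     ] [0.49488571 0.28656335 0.012     ]
0.06791310433904553 0.6838764926799772
0.06986023257035541 0.6921459532742673
0.13777215946019306 0.6880696587829267
```

Top view: the fixture sits at about (265,150), with the tab at (230,110) and the crossbar at (287,173). The side view shows the arm raised, crossbar at (258,148). Triangulation puts it about 0.62 rad up. I'll move over with the fingers shut, staying high.

Call:
servo_tool([
  [0.67,1,0.6,0,0,0.078,1],
  [0.67,1,0.6,0,0,0.078,1],
  [0.67,1,0.6,0,0,0.078,1],
  [0.67,1,0.6,0,0,0.078,1],
  [0.67,1,0.6,0,0,0.078,1],
])

```text
time: 1.9
tool_pos: [0.3951, -0.4569, 0.2884]
tcp_rot: [2.948, 1.067, 0.007]
wrist_force: [-1.5, -0.6, 1.0]
width: 0.148
grip_force: 0.0
```

Call:
servo_tool([
  [0.3,1,0,0,0,0,1],
  [0.3,1,0,0,0,0,1],
  [0.3,1,0,0,0,0,1],
  [0.3,1,0,0,0,0,1],
])

```text
time: 2.3
tool_pos: [0.4367, -0.3053, 0.2832]
tcp_rot: [-2.953, -1.068, -0.002]
wrist_force: [-0.6, -1.6, -0.1]
width: -0.001
grip_force: 0.0
```

Call:
servo_tool([
  [0.3,1,0,0,0,0,1],
  [0.3,1,0,0,0,0,1],
  [0.3,1,0,0,0,0,1],
  [0.3,1,0,0,0,0,1],
])

```text
time: 2.7
tool_pos: [0.4818, -0.1558, 0.2832]
tcp_rot: [-2.953, -1.068, -0.002]
wrist_force: [-0.7, -0.0, -0.1]
width: 0.002
grip_force: 0.0
```

Call:
servo_tool([
  [0.2,1,0,0,0,0,1],
  [0.2,1,0,0,0,0,1],
  [0.2,1,0,0,0,0,1],
  [0.2,1,0,0,0,0,1],
])

```text
time: 3.1
tool_pos: [0.5117, -0.0057, 0.2831]
tcp_rot: [-2.952, -1.069, -0.001]
wrist_force: [-1.1, -1.2, -1.0]
width: -0.002
grip_force: 0.0
```

Call:
servo_tool([
  [0.2,1,0,0,0,0,1],
  [0.2,1,0,0,0,0,1],
  [0.2,1,0,0,0,0,1],
  [0.2,1,0,0,0,0,1],
])

```text
time: 3.5
tool_pos: [0.542, 0.1438, 0.2827]
tcp_rot: [-2.953, -1.068, -0.0]
wrist_force: [0.1, -1.3, -0.2]
width: -0.003
grip_force: 0.0
```

Call:
servo_tool([
  [0.2,1,0,0,0,0,1],
  [0.2,1,0,0,0,0,1],
  [0.2,1,0,0,0,0,1],
  [0.2,1,0,0,0,0,1],
  [0.2,1,0,0,0,0,1],
  [0.2,1,0,0,0,0,1],
  [0.2,1,0,0,0,0,1],
])

```text
time: 4.2
tool_pos: [0.5713, 0.2884, 0.2835]
tcp_rot: [2.957, 1.059, -0.0]
wrist_force: [-0.4, -0.3, -0.0]
width: 0.003
grip_force: 0.0
```

```bash
python3 - <<'E'
from h import *
cv2.imwrite("pics/w1.png",cv2.cvtColor(bot.read_camera("wrist"),cv2.COLOR_RGB2BGR))
for n,z in [("holddown_pivot",.055),("pawl_tab",.046),("board",.012),("crossbar",.132)]:
    for k in bot.mark_of(n,"wrist")[:2]: print(n,k["score"],np.array(k["at"])*[384,512],atz("wrist",k["at"],z))
E
```

```text
holddown_pivot 0.66 [ 88.0896 209.6128] [0.60348936 0.37640713 0.055     ]
pawl_tab 0.96 [ 87.7056 208.9984] [0.60276005 0.37850328 0.046     ]
pawl_tab 0.62 [256.0128 207.3088] [0.41784577 0.24000793 0.046     ]
board 0.95 [195.4176 217.3952] [0.48893515 0.2811117  0.012     ]
board 0.19 [202.2144 356.608 ] [0.61144999 0.1157756  0.012     ]
crossbar 0.85 [255.2832 206.592 ] [0.46115776 0.26170601 0.132     ]
```

View pics/w1.png

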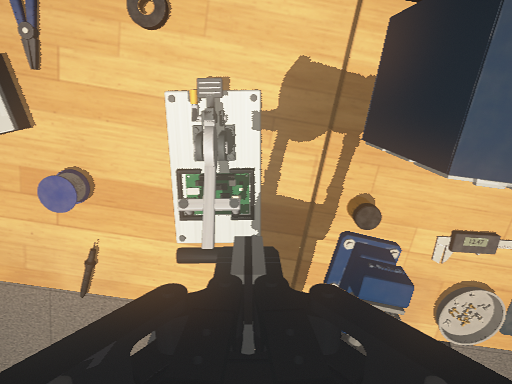

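The wrist view shows the ribbed tab at (209,88), the crossbar at (205,255) and the fixture edges square to the tool, so the estimates agree. Next I go over the tab, aiming 5 mm to its rear.

Call:
servo_tool([
  [0.24,0.6,0,0,0,0,1],
  [0.24,0.6,-0.3,0,0,0,1],
  [0.24,0.6,-0.6,0,0,0,1],
  [0.24,0.6,-1,0,0,0,1],
  [0.24,0.6,-1,0,0,0,1],
  [0.24,0.6,-1,0,0,0,1],
  [0.24,0.6,-1,0,0,0,1],
  [0.24,0.6,-1,0,0,0,1],
])

```text
time: 5.25
tool_pos: [0.6094, 0.3817, 0.1379]
tcp_rot: [-2.956, -1.061, -0.01]
wrist_force: [0.4, 1.1, 0.9]
width: -0.002
grip_force: 0.0
```

```bash
python3 - <<'E'
from h import *
s=bot.read_state();print(s["tool_pos"],s["tcp_rot"],s["wrist_force"])
for c in("top","side","wrist"):
    bot.read_camera(c)
    for k in bot.mark_of("pawl_tab",c)[:1]: print(c,k["score"],np.array(k["at"])*[384,512],atz(c,k["at"],.046))
E
```

```text
[0.60936655 0.38166615 0.13791959] [-2.9556615  -1.06117369 -0.01028806] [0.36267302 1.09313135 0.94579682]
top 0.61 [111.5136 229.2224] [0.59790251 0.375412   0.046     ]
side 0.56 [200.2944 175.3088] [0.59838511 0.38067283 0.046     ]
wrist 0.7 [190.5024 248.7808] [0.60253153 0.37701108 0.046     ]
```

Call:
servo_tool([
  [-0.02,-0.01,-0.3,0,0,0,1],
  [-0.02,-0.01,-0.5,0,0,0,1],
  [-0.02,-0.01,-0.56,0,0,0,1],
  [-0.02,-0.01,-0.6,0,0,0,1],
  [-0.02,-0.01,-0.62,0,0,0,1],
  [-0.02,-0.01,-0.64,0,0,0,1],
  [-0.02,-0.01,-0.64,0,0,0,1],
])

```text
time: 6.25
tool_pos: [0.6049, 0.3797, 0.0387]
tcp_rot: [-2.956, -1.062, -0.003]
wrist_force: [0.3, 0.4, -0.9]
width: 0.001
grip_force: 0.0
```

Call:
servo_tool([
  [0,0,-0.02,0,0,0,1],
  [0,0,-0.03,0,0,0,1],
  [0,0,-0.04,0,0,0,1],
  [0,0,-0.05,0,0,0,1],
  [0,0,-0.05,0,0,0,1],
  [0,0,-0.05,0,0,0,1],
])

```text
time: 6.85
tool_pos: [0.6039, 0.3791, 0.0298]
tcp_rot: [2.957, 1.062, -0.0]
wrist_force: [0.7, 0.2, 0.3]
width: 0.002
grip_force: 0.0
```

```bash
python3 - <<'E'
from h import *
s=bot.read_state();print(s["tool_pos"],s["wrist_force"])
im=bot.read_camera("side")[150:250,130:300]
cv2.imwrite("pics/s2.png",cv2.cvtColor(cv2.resize(im,None,fx=4,fy=4,interpolation=2),cv2.COLOR_RGB2BGR))
E
```

```text
[0.60387851 0.37911966 0.0297579 ] [0.65750836 0.15347202 0.31705585]
```

View pics/s2.png

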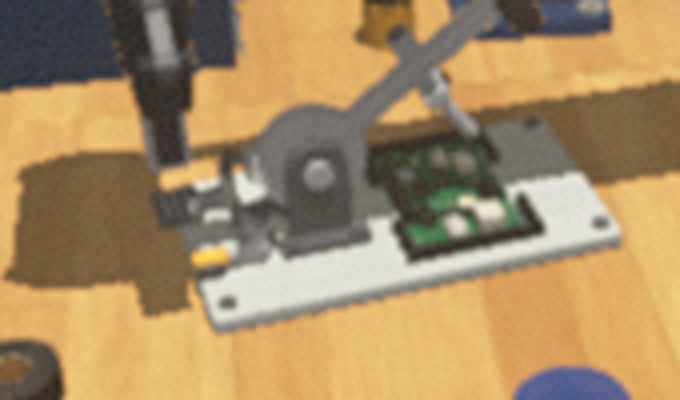

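```bash
cat >> h.py <<'E'
def proj(c,X):
    i=bot.camera_info(c);f=192/np.tan(np.radians(i["vertical_fov"])/2)
    p=np.array(i["R"])@X+i["t"];return np.round([i["cx"]+f*p[0]/p[2],i["cy"]+f*p[1]/p[2]],1)
E
python3 - <<'E'
from h import *
s=bot.read_state()
for c in("side","top"):
    print(c,"tcp",proj(c,s["tool_pos"]),"tab in",proj(c,np.array([.602,.377,.046])),"free",proj(c,np.array([.609,.383,.024])), -np.array(bot.camera_info(c)["R"]).T@bot.camera_info(c)["t"])
a=cv2.imread("pics/side0.png")[150:250,130:300]
im=bot.read_camera("top")[70:200,190:330]
t=bot.trace("pawl_tab","side");print([(k["score"],np.array(k["box"])*[512,384,512,384]) for k in t])
b=cv2.cvtColor(im,cv2.COLOR_RGB2BGR)
cv2.imwrite("pics/s3.png",np.hstack([cv2.resize(a,(400,400*100//170),interpolation=2),cv2.resize(b[:82,:],(400,235),interpolation=2)]))
E
```

```text
side tcp [174.2 205.7] tab in [174.7 199. ] free [171.6 208.5] [0.18564222 0.98828435 0.53078774]
top tcp [228.1 110.3] tab in [228.5 109.6] free [226.5 108.5] [0.38840365 0.29652053 1.0350608 ]
[(0.74, array([167.9872, 189.696 , 195.4816, 219.4176]))]
```

View pics/s3.png

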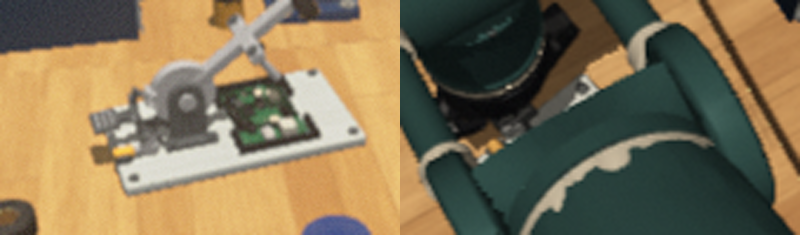

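The tip's projection (174,206) doesn't match the finger end I think I see at (172,191), so I'll look closer from the wrist and the side.

```bash
python3 - <<'E'
from h import *
w=bot.read_camera("wrist");s=bot.read_camera("side")[160:230,140:210]
print(bot.read_state()["tool_pos"],proj("wrist",bot.read_state()["tool_pos"]),proj("wrist",np.array([.602,.377,.046])))
for c in("wrist","side"):
  for k in bot.mark_of("pawl_tab",c)[:2]: print(c,k["score"],np.array(k["at"])*[384,512])
o=np.hstack([cv2.resize(w[60:360,100:400],(400,400),interpolation=2),cv2.resize(s,(400,400),interpolation=2)])
cv2.imwrite("pics/s4.png",cv2.cvtColor(o,cv2.COLOR_RGB2BGR))
E
```

```text
[0.60397041 0.37923088 0.02993026] [249.4 222.5] [250.4 238.5]
wrist 0.61 [232.5888 248.7808]
side 0.69 [201.4848 174.1824]
```

View pics/s4.png

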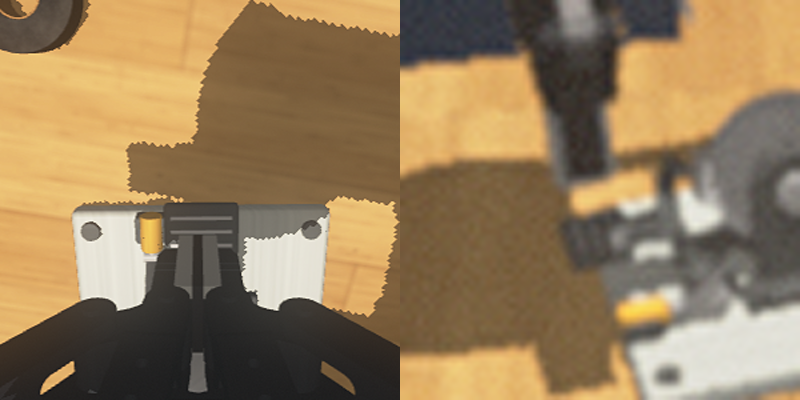

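```bash
python3 - <<'E'
from h import *
print(tri(ray("side",[192/384,171.5/512]),ray("wrist",[238/384,250/512])),bot.read_state()["tool_pos"])
a=tri(ray("side",[201.5/384,174.2/512]),ray("wrist",[232.6/384,248.8/512]));print("tab",a)
for z in(.03,.045,.06,.07):print(z,proj("side",np.array([.604,.379,z])),proj("wrist",np.array([.604,.379,z])))
E
```

```text
[0.60677748 0.38088001 0.06338327] [0.60397484 0.37921767 0.02994885]
tab [0.60259481 0.37869511 0.04090467]
0.03 [174.3 205.6] [249.8 222.7]
0.045 [173.4 199.8] [249.9 233. ]
0.06 [172.5 193.8] [250.1 245.1]
0.07 [171.9 189.7] [250.2 254.4]
```

Both cameras put the finger ends near z = 0.055–0.06, above the tab, and no force registers. The tip is really some 25 mm short of the reported TCP, so I'll keep going down slowly by force.

Call:
servo_tool([
  [0.01,0.01,-0.02,0,0,0,1],
  [0.02,0.01,-0.04,0,0,0,1],
  [0.02,0.01,-0.06,0,0,0,1],
  [0.02,0.01,-0.07,0,0,0,1],
  [0.02,0.01,-0.07,0,0,0,1],
  [0.02,0.01,-0.07,0,0,0,1],
])

```text
time: 7.8
tool_pos: [0.6068, 0.3806, 0.0192]
tcp_rot: [2.957, 1.062, -0.0]
wrist_force: [-0.4, -0.6, -1.1]
width: 0.003
grip_force: 0.0
```

```bash
python3 - <<'E'
from h import *
s=bot.read_state();print(s["tool_pos"],s["wrist_force"],s["torque"])
w=bot.read_camera("wrist");s=bot.read_camera("side")[160:230,140:210]
for c in("wrist","side"):
  for k in bot.mark_of("pawl_tab",c)[:1]: print(c,k["score"],np.array(k["at"])*[384,512])
o=np.hstack([cv2.resize(w[60:360,100:400],(400,400),interpolation=2),cv2.resize(s,(400,400),interpolation=2)])
cv2.imwrite("pics/s5.png",cv2.cvtColor(o,cv2.COLOR_RGB2BGR))
E
```

```text
[0.60683713 0.38061205 0.0192202 ] [-0.42051258 -0.63351108 -1.05087585] [-0.03406031 -0.02265078  0.06087749]
wrist 0.64 [245.9904 247.6032]
side 0.72 [200.6016 174.6944]
```

View pics/s5.png

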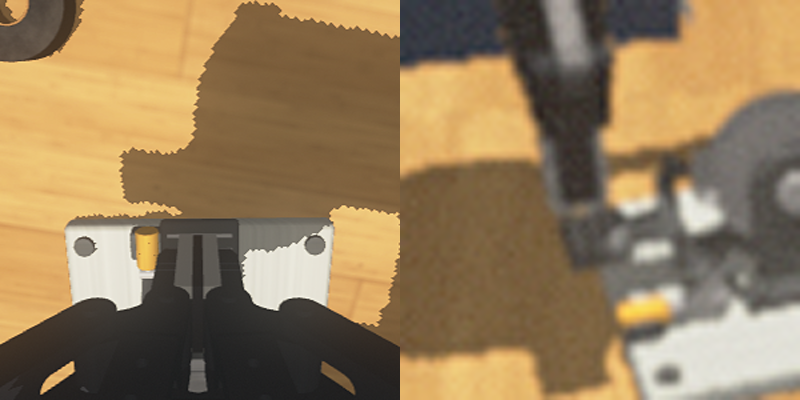

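The tip now just meets the tab top at TCP z = 0.019, so the offset is about 27 mm. Pressing slowly.

Call:
servo_tool([
  [0,0,-0.02,0,0,0,1],
  [0,0,-0.04,0,0,0,1],
  [0,0,-0.05,0,0,0,1],
  [0,0,-0.05,0,0,0,1],
])

```text
time: 8.4
tool_pos: [0.6065, 0.3804, 0.0112]
tcp_rot: [2.956, 1.062, -0.002]
wrist_force: [-0.2, -0.6, -0.2]
width: -0.003
grip_force: 0.0
```

Call:
servo_tool([
  [0.01,0.01,-0.02,0,0,0,1],
  [0.01,0.01,-0.03,0,0,0,1],
  [0.01,0.01,-0.04,0,0,0,1],
  [0.01,0.01,-0.04,0,0,0,1],
])

```text
time: 8.8
tool_pos: [0.6082, 0.3821, 0.0055]
tcp_rot: [2.956, 1.062, -0.001]
wrist_force: [-0.6, -0.4, -1.3]
width: -0.001
grip_force: 0.0
```

```bash
python3 - <<'E'
from h import *
s=bot.read_state();print(s["tool_pos"],s["wrist_force"],s["torque"])
for c in("wrist","side"):
  bot.read_camera(c)
  for k in bot.mark_of("pawl_tab",c)[:1]: print(c,k["score"],np.array(k["at"])*[384,512])
E
```

```text
[0.60820911 0.38205329 0.00549988] [-0.58194433 -0.40177866 -1.31729128] [-0.01518942  0.00394953 -0.04317208]
side 0.78 [201.9072 174.8992]
```

```bash
python3 - <<'E'
from h import *
w=bot.read_camera("wrist");s=bot.read_camera("side")[160:230,140:210]
o=np.hstack([cv2.resize(w[60:360,100:400],(400,400),interpolation=2),cv2.resize(s,(400,400),interpolation=2)])
cv2.imwrite("pics/s6.png",cv2.cvtColor(o,cv2.COLOR_RGB2BGR))
E
```

```text
(no output)
```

View pics/s6.png

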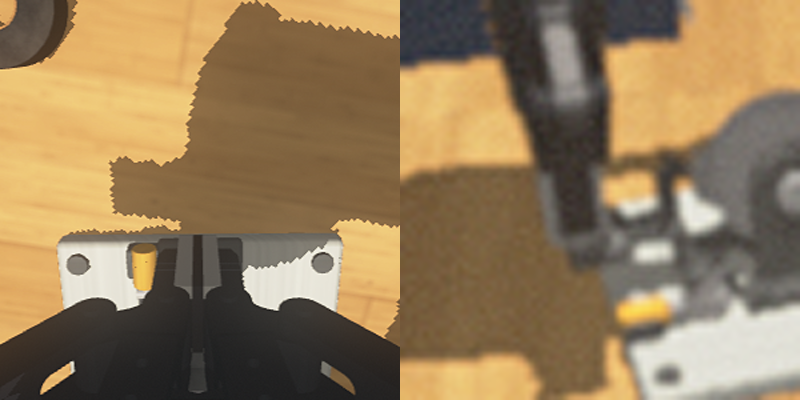

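The side view shows the tip at about (172,202), i.e. z ≈ 0.04, right on the tab with the tab showing on both sides of the fingers. Continuing down.

Call:
servo_tool([
  [0,0,-0.01,0,0,0,1],
  [0,0,-0.02,0,0,0,1],
  [0,0,-0.03,0,0,0,1],
  [0,0,-0.04,0,0,0,1],
  [0,0,-0.04,0,0,0,1],
])

```text
time: 9.6
tool_pos: [0.6102, 0.3834, 0.0016]
tcp_rot: [-2.956, -1.062, -0.006]
wrist_force: [2.1, 0.9, 6.1]
width: 0.0
grip_force: 3.0
```

Call:
servo_tool([
  [0,0,-0.01,0,0,0,1],
  [0,0,-0.02,0,0,0,1],
  [0,0,-0.03,0,0,0,1],
  [0,0,-0.03,0,0,0,1],
  [0,0,-0.03,0,0,0,1],
])

```text
time: 10.1
tool_pos: [0.607, 0.3812, -0.006]
tcp_rot: [2.956, 1.062, -0.005]
wrist_force: [0.1, -1.1, 0.5]
width: -0.001
grip_force: 0.0
```

```bash
python3 - <<'E'
from h import *
s=bot.read_state();print(s["tool_pos"],s["wrist_force"],s["torque"])
for c in("side","wrist"):
  bot.read_camera(c)
  for k in bot.mark_of("pawl_tab",c)[:1]: print(c,k["score"],np.array(k["at"])*[384,512])
  for k in bot.trace("pawl_tab",c)[:1]: print(c,k["score"],np.array(k["box"])*[512,384,512,384])
E
```

```text
[ 0.60700358  0.38123023 -0.00597887] [ 0.12193171 -1.06999028  0.47355225] [-0.04115486 -0.07548653 -0.02182597]
side 0.66 [211.6992 170.496 ]
wrist 0.9 [246.1056 251.0848]
```

Force rose to 6 N and then dropped to 0, and the tab mark sank to (170.5,211.7), so the pawl has snapped free. Lifting off and checking.

Call:
servo_tool([
  [0,0,0.2,0,0,0,1],
  [0,0,0.5,0,0,0,1],
  [0,0,0.8,0,0,0,1],
  [0,0,1,0,0,0,1],
  [0,0,1,0,0,0,1],
])

```text
time: 10.9
tool_pos: [0.6123, 0.3844, 0.1533]
tcp_rot: [-2.954, -1.062, -0.019]
wrist_force: [0.3, -0.0, 0.9]
width: 0.002
grip_force: 0.0
```

Call:
servo_tool([
  [-0.2,-0.16,0.4,0,0,0,1],
  [-0.4,-0.33,0.5,0,0,0,1],
  [-0.6,-0.5,0.5,0,0,0,1],
  [-0.6,-0.5,0.5,0,0,0,1],
  [-0.6,-0.5,0.5,0,0,0,1],
  [-0.6,-0.5,0.5,0,0,0,1],
])

```text
time: 11.5
tool_pos: [0.5188, 0.3075, 0.2199]
tcp_rot: [-2.956, -1.062, -0.0]
wrist_force: [0.2, 0.2, 0.5]
width: 0.005
grip_force: 0.0
```

```bash
python3 - <<'E'
from h import *
s=bot.read_state();print(s["tool_pos"],s["wrist_force"])
M={}
for c in("side","top","wrist"):
  im=bot.read_camera(c)
  if c=="side":cv2.imwrite("pics/s7.png",cv2.cvtColor(cv2.resize(im[130:240,130:300],None,fx=4,fy=4,interpolation=2),cv2.COLOR_RGB2BGR))
  for n in("pawl_tab","crossbar"):
    for k in bot.mark_of(n,c)[:1]: M[n,c]=k["at"];print(n,c,k["score"],np.array(k["at"])*[384,512],atz(c,k["at"],.024 if n=="pawl_tab" else .132))
for n in("pawl_tab","crossbar"):
  for a,b in(("side","top"),("side","wrist")):
    if (n,a) in M and (n,b) in M:print(n,a,b,tri(ray(a,M[n,a]),ray(b,M[n,b])))
E
```

```text
[0.51884028 0.30749905 0.21990291] [0.1721514  0.18210701 0.49994116]
pawl_tab side 0.7 [208.3968 169.984 ] [0.61241223 0.38369622 0.024     ]
crossbar side 0.85 [148.8    255.5904] [0.46302235 0.26345511 0.132     ]
crossbar top 0.83 [171.9168 284.416 ] [0.46467389 0.26262479 0.132     ]
pawl_tab wrist 0.63 [ 52.416  245.6064] [0.60618195 0.38423916 0.024     ]
crossbar wrist 0.25 [131.5968 248.8832] [0.55260524 0.33566653 0.132     ]
pawl_tab side wrist [0.60815797 0.38534529 0.0261945 ]
crossbar side top [0.46411718 0.26239293 0.13134424]
crossbar side wrist [0.50268461 0.31346149 0.1412711 ]
```

View pics/s7.png

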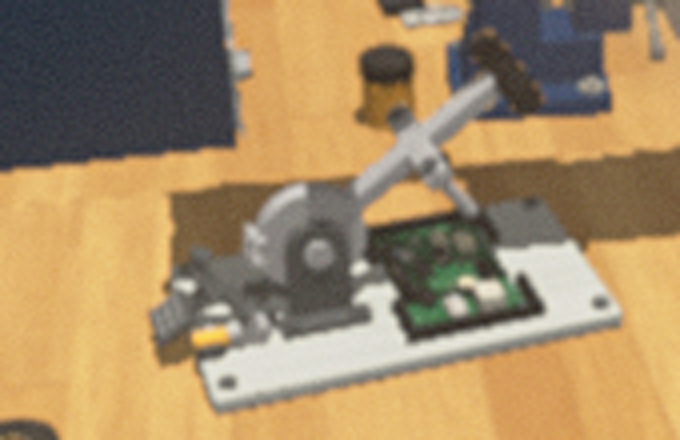

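The tab is tilted down at (172,320) in the crop and the arm is still up, so the pawl is free. Next, over the crossbar.

Call:
servo_tool([
  [-0.25,-0.2,0,0,0,0,1],
  [-0.37,-0.31,-0.1,0,0,0,1],
  [-0.37,-0.31,-0.35,0,0,0,1],
  [-0.37,-0.31,-0.6,0,0,0,1],
  [-0.37,-0.31,-0.64,0,0,0,1],
  [-0.37,-0.31,-0.64,0,0,0,1],
])

```text
time: 12.55
tool_pos: [0.4619, 0.2602, 0.1233]
tcp_rot: [2.956, 1.062, -0.005]
wrist_force: [1.4, -0.7, 0.7]
width: 0.006
grip_force: 0.0
```

```bash
python3 - <<'E'
from h import *
s=bot.read_state();print(s["tool_pos"],s["wrist_force"])
p=np.array([.5487,.3322]);u=np.array([.768,.640])
for t in(.6,.45,.3,.15,0,-.03):print(t,(p-.135*np.cos(t)*u).round(4),round(.064+.135*np.sin(t),4))
E
```

```text
[0.46189622 0.26017663 0.12325904] [ 1.40736649 -0.74560712  0.65820424]
0.6 [0.4631 0.2609] 0.1402
0.45 [0.4553 0.2544] 0.1227
0.3 [0.4497 0.2497] 0.1039
0.15 [0.4462 0.2468] 0.0842
0 [0.445  0.2458] 0.064
-0.03 [0.4451 0.2458] 0.06
```

Call:
servo_tool([
  [0.0,0.0,-0.06,0,0,0,1],
  [0,0,-0.11,0,0,0,1],
  [-0.02,-0.02,-0.15,0,0,0,1],
  [-0.03,-0.03,-0.19,0,0,0,1],
  [-0.04,-0.04,-0.23,0,0,0,1],
  [-0.06,-0.05,-0.27,0,0,0,1],
  [-0.07,-0.06,-0.31,0,0,0,1],
  [-0.08,-0.07,-0.35,0,0,0,1],
  [-0.09,-0.08,-0.39,0,0,0,1],
  [-0.1,-0.085,-0.43,0,0,0,1],
  [-0.1,-0.09,-0.47,0,0,0,1],
  [-0.1,-0.09,-0.5,0,0,0,1],
  [-0.1,-0.09,-0.5,0,0,0,1],
])

```text
time: 13.85
tool_pos: [0.4478, 0.2473, 0.0484]
tcp_rot: [-2.956, -1.062, 0.0]
wrist_force: [-1.0, -0.3, -0.3]
width: -0.006
grip_force: 0.0
```

```bash
python3 - <<'E'
from h import *
s=bot.read_state();print(s["tool_pos"],s["wrist_force"])
M={}
for c in("side","top"):
  bot.read_camera(c)
  for n in("crossbar","pawl_tab"):
    for k in bot.mark_of(n,c)[:1]: M[n,c]=k["at"];print(n,c,round(k["score"],2),atz(c,k["at"],.06))
if len(M)>=2 and ("crossbar","top") in M:print(tri(ray("side",M["crossbar","side"]),ray("top",M["crossbar","top"])))
E
```

```text
[0.44780915 0.24726503 0.04838465] [-1.0445517  -0.26972418 -0.30343585]
crossbar side 0.65 [0.45280663 0.22725987 0.06      ]
pawl_tab side 0.54 [0.57340004 0.43527543 0.06      ]
pawl_tab top 0.65 [0.59727247 0.36818669 0.06      ]
```

The bar follows (centre about 0.07 m high). On to the stop.

Call:
servo_tool([
  [-0.01,-0.01,-0.04,0,0,0,1],
  [-0.015,-0.01,-0.07,0,0,0,1],
  [-0.02,-0.01,-0.09,0,0,0,1],
  [-0.02,-0.01,-0.11,0,0,0,1],
  [-0.02,-0.01,-0.12,0,0,0,1],
])

```text
time: 14.65
tool_pos: [0.4474, 0.2459, 0.038]
tcp_rot: [2.955, 1.063, 0.005]
wrist_force: [-14.3, -9.7, 47.8]
width: -0.001
grip_force: 24.2
```

Call:
servo_tool([
  [0,0,-0.005,0,0,0,1],
  [0,0,-0.01,0,0,0,1],
  [0,0,-0.01,0,0,0,1],
])

```text
time: 14.95
tool_pos: [0.4473, 0.2458, 0.0369]
tcp_rot: [2.955, 1.063, 0.005]
wrist_force: [-13.2, -11.4, 44.1]
width: -0.001
grip_force: 22.4
```

A hard stop at 45 N with the tip about where "down" should be. I'll let go upward and check.

Call:
servo_tool([
  [0,0,0.06,0,0,0,1],
  [0,0,0.15,0,0,0,1],
  [0,0,0.4,0,0,0,1],
  [0,0,0.7,0,0,0,1],
  [0,0,1,0,0,0,1],
  [0,0,1,0,0,0,1],
])

```text
time: 15.55
tool_pos: [0.4494, 0.2479, 0.1874]
tcp_rot: [-2.955, -1.062, -0.02]
wrist_force: [0.3, 0.6, 0.2]
width: -0.002
grip_force: 0.0
```

```bash
python3 - <<'E'
from h import *
s=bot.read_state();print(s["tool_pos"],s["wrist_force"])
M={}
for c in("side","top"):
  im=bot.read_camera(c)
  if c=="side":cv2.imwrite("pics/s8.png",cv2.cvtColor(cv2.resize(im[130:240,130:300],None,fx=4,fy=4,interpolation=2),cv2.COLOR_RGB2BGR))
  for n in("crossbar","pawl_tab","board"):
    for k in bot.mark_of(n,c)[:1]: M[n,c]=k["at"];print(n,c,round(k["score"],2),np.array(k["at"])*[384,512],atz(c,k["at"],{"crossbar":.055,"pawl_tab":.024,"board":.012}[n]))
print(proj("side",np.array([.445,.2458,.055])))
E
```

```text
[0.44941316 0.24791522 0.18740003] [0.31026373 0.61171884 0.18949863]
crossbar side 0.96 [174.1056 264.8064] [0.45360401 0.23221421 0.055     ]
pawl_tab side 0.51 [209.8944 172.4928] [0.60463286 0.38668068 0.024     ]
board side 0.87 [201.2928 243.2   ] [0.48345417 0.29081564 0.012     ]
crossbar top 0.37 [101.6832 171.3152] [0.61628078 0.49569628 0.055     ]
pawl_tab top 0.56 [110.016 226.816] [0.60577892 0.38235953 0.024     ]
[266.4 177.7]
```

View pics/s8.png

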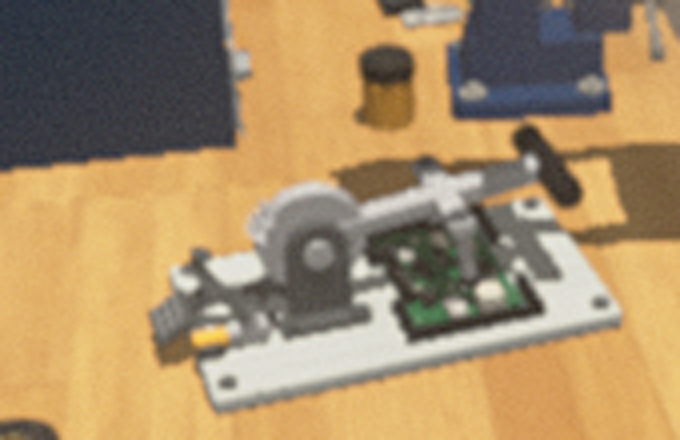

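```bash
python3 - <<'E'
from h import *
p=np.array([.5487,.3322]);u=np.array([.768,.640])
for t in(.65,.6,.55,.2,.15,.1,.05,0):print(t,proj("side",np.r_[p-.135*np.cos(t)*u,.055+.135*np.sin(t)]))
im=bot.read_camera("side")
for k in bot.trace("crossbar","side")[:2]:
  m=k["mask"];ys,xs=np.nonzero(m);print(k["score"],xs.mean(),ys.mean(),np.array(k["box"])*[512,384,512,384])
v=np.array([-u[1],u[0]])
for s in(-.035,.035):print("bar ends at 0",proj("side",np.r_[p-.135*u+s*v,.055]))
# dark bar pixels
g=cv2.cvtColor(im,cv2.COLOR_RGB2GRAY)[155:190,255:280]
n,l,st,ce=cv2.connectedComponentsWithStats((g<65).astype(np.uint8))
print([(ce[i]+[255,155],st[i]) for i in range(1,n) if st[i][4]>20])
# base corners: own(-100,±65,12)
o=p-.055*u
for a,b in((-.1,.065),(.125,.065),(-.1,-.065)):print(a,b,proj("side",np.r_[o+a*u+b*v,.012]))
E
```

```text
0.65 [254.2 146.5]
0.6 [256.  148.6]
0.55 [257.7 150.7]
0.2 [265.3 167.4]
0.15 [265.8 169.9]
0.1 [266.1 172.5]
0.05 [266.3 175.1]
0 [266.4 177.7]
0.79 231.24041450777202 181.0 [190.4128 162.7008 274.2784 201.4848]
bar ends at 0 [261.  170.3]
bar ends at 0 [272.1 185.7]
[(array([266.40196078, 171.08823529]), array([  4,   7,  16,  19, 102], dtype=int32))]
-0.1 0.065 [285.5 207.8]
0.125 0.065 [182.1 230. ]
-0.1 -0.065 [264.7 178.4]
```

The dark bar's centroid sits at (266.4,171.1), but fully down projects to row 177.7. So the arm is still about 0.12 rad up. I'll go back down gently, measuring the bar while in contact.

Call:
servo_tool([
  [-0.02,-0.01,-0.3,0,0,0,1],
  [-0.02,-0.01,-0.6,0,0,0,1],
  [-0.02,-0.01,-0.8,0,0,0,1],
  [-0.02,-0.01,-0.88,0,0,0,1],
  [-0.02,-0.01,-0.9,0,0,0,1],
  [-0.02,-0.01,-0.92,0,0,0,1],
  [-0.02,-0.01,-0.92,0,0,0,1],
])

```text
time: 16.75
tool_pos: [0.4434, 0.2449, 0.0434]
tcp_rot: [-2.956, -1.062, -0.004]
wrist_force: [-0.3, 0.3, -0.0]
width: 0.002
grip_force: 0.0
```

```bash
cat >> h.py <<'E'
def bar():
    s=bot.read_state();print(s["time"],s["tool_pos"].round(4),s["wrist_force"].round(1),s["torque"].round(2),s["grip_force"])
    im=bot.read_camera("side");g=cv2.cvtColor(im,cv2.COLOR_RGB2GRAY)[155:200,250:285]
    n,l,st,ce=cv2.connectedComponentsWithStats((g<65).astype(np.uint8))
    print([((ce[i]+[250,155]).round(1),(st[i][:4]+[250,155,0,0]),st[i][4]) for i in range(1,n) if st[i][4]>20])
    for n in("crossbar","pawl_tab","holddown"):
        for k in (bot.mark_of(n,"side") if n!="holddown" else [])[:1]: print(n,k["score"],(np.array(k["at"])*[384,512]).round(1))
    return im
E
python3 -c "
from h import *
im=bar()
cv2.imwrite('pics/n.png',im)
g=cv2.cvtColor(im,cv2.COLOR_RGB2GRAY)[140:196,246:284:1]
for r in g[::2]:print(''.join('#' if v<50 else '+' if v<80 else '-' if v<120 else '.' for v in r))
"
```

```text
16.75 [0.4434 0.2449 0.0434] [-0.3  0.3 -0. ] [ 0.   -0.01  0.01] 0.0
[(array([269. , 160.2]), array([267, 155,   6,  12]), np.int32(60)), (array([269.3, 174.9]), array([265, 170,  10,  11]), np.int32(70))]
crossbar 0.76 [170.3 266. ]
pawl_tab 0.53 [210.2 172.8]
++++++++++++#++++++++++++++++--...--+-
++++++++++++++++++++++++++++++-----+++
++++++++++++--+++++++++++++++++++++++-
++++++++++++++++++++++++++++++++++++-.
+++++++++++++++++++++++++++++++++++-..
--.--+++++++++--+++++++++++++++++--...
......-+++-------+++++++++++++++-..-..
....------------+--++++++++++++--+++-.
+++++++++++++++++---++++++++++++++++-.
+++++++++++++++++---+++++++------.....
...............-----++++++-...........
.............-+++---++++++-...........
............-++++---++++++-...........
.............+##+---++++++-...........
..............-+++------.............-
..............----++++++-..-----------
------------------+++++#+++-----------
-------------------+##+++#+--...------
---.--------........-+#++++#-...------
----------...........-++#+#++-...-----
.---------.....---.....-+#++-....-----
--+#+-------------................----
...+++---------------.............----
...-+#+----------------.............--
.---+++++---------------............--
----+-++------------------.......-----
---+++--------------.........---------
---++++--------------..........-------
```

Call:
servo_tool([
  [0,0,-0.01,0,0,0,1],
  [0,0,-0.02,0,0,0,1],
  [0,0,-0.03,0,0,0,1],
  [0,0,-0.03,0,0,0,1],
  [0,0,-0.03,0,0,0,1],
])

```text
time: 17.4
tool_pos: [0.4431, 0.2447, 0.0408]
tcp_rot: [-2.956, -1.063, -0.003]
wrist_force: [-5.9, -3.2, 17.7]
width: -0.002
grip_force: 8.9
```

```bash
python3 -c "
from h import *
im=bar()
g=cv2.cvtColor(im,cv2.COLOR_RGB2GRAY)[140:196,246:284:1]
for r in g[14:44]:print(''.join('#' if v<50 else '+' if v<80 else '-' if v<120 else '.' for v in r))
"
```

```text
17.4 [0.4431 0.2447 0.0408] [-5.9 -3.2 17.7] [-0.56  1.01 -0.01] 8.91121968626976
[(array([269. , 160.7]), array([266, 155,   7,  13]), np.int32(66)), (array([269.5, 175.6]), array([265, 171,  10,  11]), np.int32(65))]
crossbar 0.82 [174.1 264.7]
pawl_tab 0.56 [210.7 171. ]
.....------------++++++++++++++++-++-.
------++-+--+-+++--++++++++-++++++++-.
+++++++++++++++++---+++++++--+++++++-.
+++++++++++++++++---++++++---++++----.
++++++++++++++++----+++++++------.....
--------------------+++++++-..........
.................---+++++++...........
................----+++++++...........
..............-++---+++++++...........
.............-+++---+++++++...........
............-+#++---+++++++...........
............-+#++---+++++++...........
.............+#++---++++++-...........
.............-+#+---++++++-...........
..............-++----+----..........--
..............-+--------...-----------
..............--------+--..-----------
............-------+++#++-------------
---.---------------+#+#++++-----------
------------------+++#+++++-..--------
-------------------+###+##+-....------
-----------------.-++#+++++-....------
--------------.....-++#+++#+-...------
-----------.........-+++++##+...------
--.-------...........-+##++#+-...-----
.---------............+++#+#+-...-----
.---------.....---....-+###+-....-----
.-++------.-----+-.....-+++-.....-----
.-+#+-------------.......--.......----
--+++--------------...............----
```

Call:
servo_tool([
  [0,0,0.1,0,0,0,1],
  [0,0,0.4,0,0,0,1],
  [0,0,0.8,0,0,0,1],
  [0,0,0.8,0,0,0,1],
])

```text
time: 17.95
tool_pos: [0.4462, 0.2463, 0.1647]
tcp_rot: [-2.955, -1.062, -0.019]
wrist_force: [1.3, -0.1, 0.8]
width: -0.001
grip_force: 0.0
```

```bash
cat > asc.py <<'E'
from h import *
def asc(im,y0,y1,x0,x1):
    hsv=cv2.cvtColor(im,cv2.COLOR_RGB2HSV)
    for y in range(y0,y1):
        s=''
        for x in range(x0,x1):
            h,S,v=hsv[y,x]
            s+='G' if 35<h<95 and S>70 else ('o' if S>90 and h<30 and v>110 else '#' if v<60 else '+' if v<100 else '-' if v<150 else '=' if v<195 else 'W')
        print(y,s)
E
python3 -c "
from asc import *
im=bar()
cv2.imwrite('pics/n2.png',cv2.cvtColor(im,cv2.COLOR_RGB2BGR))
asc(im,160,215,180,280)
p=np.array([.5487,.3322]);u=np.array([.768,.640]);v=np.array([-u[1],u[0]]);o=p-.055*u
def P(x,y,z):return proj('side',np.r_[o+x*u+y*v,z])
print('cap',P(.055,.021,.055),'nest+',P(-.02,.048,.014),'board corners',[P(-.02+a*.031,b*.048,.014) for a in(-1,1) for b in(-1,1)])
for n in('board','holddown'):
  for k in bot.trace(n,'side')[:1]:
    m=k['mask'];ys,xs=np.nonzero(m);print(n,k['score'],xs.mean(),ys.mean(),np.array(k['box'])*[512,384,512,384])
"
```

```text
17.95 [0.4462 0.2463 0.1647] [ 1.3 -0.1  0.8] [-0.01 -0.    0.01] 0.0
[(array([266.7, 171.5]), array([259, 162,  16,  19]), np.int32(103))]
crossbar 0.87 [170.  264.2]
pawl_tab 0.74 [207.7 172.4]
160 +++++++++-=ooooooooooooooooooooooooooooooooooooooooooooooooooooooooooooooooooooooooooooooooooooooooo
161 +++++++++-=ooooooooooooooooooooooooooooooooooooooooooooooooooooooooooooooooooooooooooooooooooooooooo
162 +++++++++==ooooooooooooooooooooooooooooooooooooooooooooooooooooooooooooooooooooo++++oooooooooooooooo
163 ++++++++-oooooooooooooooooooooooooooooooooooooooooooooooooooooooooooooooooooooo+####+ooooooooooooooo
164 ++++++++-oooooooooooooooooooooooooooooooooooooooooooooooooooooooooooooooooooooo+#++#+ooooooooooooooo
165 ++++++++-oooooooooooooooooooooooooooooooooooooooooooooooooooooooooooooooooooooo+#+++++oooooooooooooo
166 +--+++++-oooooooooooooooooooooooooooooooooooooooooooooooooooooooooooooooooooooo+#+#++++ooooooooooooo
167 oooooooooooooooooooooooooooooooooooooooooooooooooooooooooooooooooooooooooooooooo+++#++++oooooooooooo
168 oooooooooooooooooooooooooooooooooooooooooooooooooooooooooooo
[... 4488 characters left out ...]
-----====WWWWWWW=-+#++++++++#+###+++++--====WWWWWWWWWWWWWWW=====---
212 oWWoooWWW==---======--+++-+------====WWWWWWWWWWWWW=+++++++++##++++---====WWWWWWWWWWWWWW=====-------=
213 oooooooW==-------=WW=-+----=====WWWWWWWWWWWWWWWWWWW-++###++++---====WWWWWWWWWWWWWW=====---------oooo
214 ooooooo==--------=WW=--====WWWWWWWWWWWWWWWWWWWWWWWW=+++++--====WWWWWWWWWWWWWWW====--------==oooooooo
cap [209.2 194.2] nest+ [247.9 210.1] board corners [array([247.6, 185. ]), array([261.5, 207.2]), array([222., 190.]), array([234. , 213.1])]
board 0.74 239.9659090909091 199.19507575757575 [222.72   186.816  258.304  212.6976]
holddown 0.97 233.5799812909261 180.99719363891487 [189.2864 159.8976 275.6096 203.712 ]
```

To settle the real tip offset, I'll touch the bare bench lightly, out in front of the fixture.

Call:
servo_tool([
  [-0.25,-0.2,0,0,0,0,1],
  [-0.47,-0.39,0,0,0,0,1],
  [-0.47,-0.39,-0.3,0,0,0,1],
  [-0.47,-0.39,-0.6,0,0,0,1],
  [-0.47,-0.39,-0.8,0,0,0,1],
  [-0.47,-0.39,-0.9,0,0,0,1],
  [-0.47,-0.39,-0.9,0,0,0,1],
])

```text
time: 18.9
tool_pos: [0.3664, 0.1835, 0.0177]
tcp_rot: [2.956, 1.062, -0.017]
wrist_force: [0.2, 0.3, 0.1]
width: 0.004
grip_force: 0.0
```

Call:
servo_tool([
  [0,0,-0.04,0,0,0,1],
  [0,0,-0.08,0,0,0,1],
  [0,0,-0.12,0,0,0,1],
  [0,0,-0.16,0,0,0,1],
  [0,0,-0.19,0,0,0,1],
  [0,0,-0.19,0,0,0,1],
])

```text
time: 19.5
tool_pos: [0.3709, 0.1855, -0.0067]
tcp_rot: [2.957, 1.062, -0.002]
wrist_force: [-0.0, -0.2, -1.2]
width: -0.002
grip_force: 0.0
```

Call:
servo_tool([
  [0,0,-0.02,0,0,0,1],
  [0,0,-0.04,0,0,0,1],
  [0,0,-0.06,0,0,0,1],
  [0,0,-0.06,0,0,0,1],
])

```text
time: 19.9
tool_pos: [0.371, 0.1855, -0.0156]
tcp_rot: [2.957, 1.062, -0.001]
wrist_force: [-0.5, -0.7, 0.2]
width: -0.0
grip_force: 0.0
```

Call:
servo_tool([
  [0,0,-0.015,0,0,0,1],
  [0,0,-0.03,0,0,0,1],
  [0,0,-0.03,0,0,0,1],
])

```text
time: 20.2
tool_pos: [0.3711, 0.1856, -0.0199]
tcp_rot: [2.957, 1.062, -0.001]
wrist_force: [-0.3, -0.3, 0.3]
width: 0.001
grip_force: 0.0
```

Call:
servo_tool([
  [0,0,-0.015,0,0,0,1],
  [0,0,-0.03,0,0,0,1],
  [0,0,-0.03,0,0,0,1],
])

```text
time: 20.5
tool_pos: [0.3711, 0.1855, -0.0245]
tcp_rot: [2.957, 1.062, -0.001]
wrist_force: [-0.7, 0.3, -0.4]
width: -0.001
grip_force: 0.0
```

Call:
servo_tool([
  [0,0,-0.015,0,0,0,1],
  [0,0,-0.03,0,0,0,1],
  [0,0,-0.03,0,0,0,1],
])

```text
time: 20.8
tool_pos: [0.3711, 0.1856, -0.029]
tcp_rot: [2.957, 1.062, -0.001]
wrist_force: [-0.5, 0.2, -0.3]
width: 0.001
grip_force: 0.0
```

Call:
servo_tool([
  [0,0,-0.01,0,0,0,1],
  [0,0,-0.02,0,0,0,1],
  [0,0,-0.02,0,0,0,1],
])

```text
time: 21.1
tool_pos: [0.3712, 0.1856, -0.0318]
tcp_rot: [-2.957, -1.062, 0.001]
wrist_force: [0.2, -0.8, 0.4]
width: -0.001
grip_force: 0.0
```

Call:
servo_tool([
  [0,0,-0.01,0,0,0,1],
  [0,0,-0.02,0,0,0,1],
  [0,0,-0.02,0,0,0,1],
])

```text
time: 21.4
tool_pos: [0.3712, 0.1856, -0.0348]
tcp_rot: [2.957, 1.062, -0.001]
wrist_force: [-0.6, 0.8, -0.3]
width: 0.004
grip_force: 0.0
```

```bash
python3 - <<'E'
from asc import *
from scipy.optimize import least_squares
p=np.array([.5487,.3322]);u=np.array([.768,.640]);v=np.array([-u[1],u[0]])
def F(r,y,d,t): # arm frame point
    a=r*np.cos(t)+d*np.sin(t); z=.055+r*np.sin(t)-d*np.cos(t)
    return np.r_[p-a*u+y*v,z]
im0=cv2.cvtColor(cv2.imread('pics/side0.png'),cv2.COLOR_BGR2RGB)
asc(im0,160,206,225,270)
for t2 in(.08,.12):
    f=lambda q:np.r_[proj('side',F(q[0],q[1],q[2],.6))-[248.7,188],proj('side',F(q[0],q[1],q[2],t2))-[246.5,198]]
    s=least_squares(f,[.075,.03,.04],x_scale=.01,diff_step=1e-2);print(t2,s.x,s.cost,F(*s.x,t2),F(*s.x,0))
E
```

```text
160 oo--===WWWWWW=====---=ooooooooooooooooooooooo
161 oo====WW===W====----=oooooooooooooooooooooooo
162 ooo============----=ooooooooooooooooooooooooo
163 ooo===========----=oooooooooooooooooooooooooo
164 oooo=========----=ooooooooooooooooooooooooooo
165 oooo=========---ooooooooooooooooooooooooooooo
166 oooWW======W===oooooooooooooooooooooooooooooo
167 ooW========WW==oooooooooooooooooooooooooooooo
168 oW=============-ooooooooooooooooooooooooooooo
169 WW==========-==--oooooooooooooooooooooooooooo
170 W====---===---==-oooooooooooooooooooooooooooo
171 ====-----=----===oooooooooooooooooooooooooooo
172 ===-----o=-+--====ooooooooooooooooooooooooooo
173 ==-----ooo----=--=ooooooooooooooooooooooooooo
174 =----=ooooo=-----=ooooooooooooooooooooooooooo
175 ----ooooooo==----=ooooooooooooooooooooooooooo
176 --=ooooooooo=-----=oooooooooooooooooooooooooo
177 --oooooooooooooo--==ooooooooooooooooooooooooo
178 =oooooooooooooooo--===ooooooooooooooooooooooo
179 oooooooooooooooooo--==ooooooooooooooooo=ooooo
180 oooooooooooooooooo=--===ooooooWWWWW=---=WWooo
181 ooooooooooooooooooo---===oWWWWWWWWW=---=WWooo

[... 756 characters left out ...]
++++++++++++GGGGGGGGGG++++++-=WWWWWWWWWWWWW
198 -+++++++++++++GGGGGG----++#++++-=W=-=WWWWWWWW
199 --++++++++++GGGGGGG-=WW=--+---G-==-+-=WWWWWWW
200 -=-++++++++GGGGGGG-=WWWW======--==+++-WWWWWWW
201 =W=-++++++++GGGGG---===WWWWWWW=----++-=WWWWWW
202 WWW=-++++++++-G--+++---=WWWWWW=----+++-=WWWWW
203 WWWW-+#++++++++++---+++-=WWWWW==GG-++++=WWWWW
204 WWW=-++++++++++--=W==-++-=W====--G--+++-=WWWW
205 WW=-++++++++++G-=WWWW=GG--==-----G--++++-WWWW
0.08 [0.07268335 0.03848776 0.02974898] 11.654999999999967 [0.46659973 0.31386851 0.03115464] [0.46824703 0.31524126 0.02525102]
0.12 [0.07308481 0.02935787 0.03895352] 8.589999999999955 [0.47060412 0.30532448 0.02507575] [0.47378183 0.30797257 0.01604648]
```

```bash
python3 - <<'E'
from asc import *
a=cv2.imread('pics/side0.png');b=cv2.imread('pics/n2.png');s7=cv2.imread('pics/s7.png')
c7=cv2.resize(s7,(170,110),interpolation=cv2.INTER_AREA)
f=a.copy();f[130:240,130:300]=c7
def match(A,B,y0,y1,x0,x1):
    U=lambda i:cv2.resize(i,None,fx=8,fy=8,interpolation=cv2.INTER_CUBIC)
    T=U(A[y0:y1,x0:x1]);S=U(B[y0-4:y1+4,x0-4:x1+4]);r=cv2.matchTemplate(S,T,cv2.TM_CCOEFF_NORMED);_,m,_,l=cv2.minMaxLoc(r);return round(m,3),(np.array(l)/8-4)
for n,R in(("comps",(199,210,248,258)),("comps2",(203,212,232,248)),("rimNear",(207,218,225,245)),("corner",(190,215,270,290)),("sticker",(205,220,175,190))):
    print(n,"0->now",match(a,b,*R),"0->s7",match(a,f,*R))
for px in((246.5,199.5),(251.5,201.5)):print(px,atz("side",[px[1]/384,px[0]/512],.026))
p=np.array([.5487,.3322]);u=np.array([.768,.640]);v=np.array([-u[1],u[0]]);o=p-.055*u
for px in((246.5,199.5),(251.5,201.5),(243,206)):
  X=atz("side",[px[1]/384,px[0]/512],.024)[:2]-o;print(px,"own",X@u,X@v)
E
```

```text
comps 0->now (0.939, array([0.25 , 0.125])) 0->s7 (0.997, array([0., 0.]))
comps2 0->now (0.957, array([0.125, 0.375])) 0->s7 (0.996, array([0., 0.]))
rimNear 0->now (0.999, array([0., 0.])) 0->s7 (0.999, array([0., 0.]))
corner 0->now (0.907, array([0.125, 0.375])) 0->s7 (0.956, array([0.  , 0.25]))
sticker 0->now (0.769, array([0.375, 0.375])) 0->s7 (0.771, array([0.375, 0.375]))
(246.5, 199.5) [0.47126174 0.30086005 0.026     ]
(251.5, 201.5) [0.45830714 0.30435955 0.026     ]
(246.5, 199.5) own -0.025435839044333088 0.02267541635041397
(251.5, 201.5) own -0.03317584356268232 0.033697467841324796
(243, 206) own -0.010790444796879803 0.043484709618854256
```

The board hasn't moved. I'll press again under moderate load and see by image registration which part reacts.

Call:
servo_tool([
  [0,0,0.3,0,0,0,1],
  [0,0,0.6,0,0,0,1],
  [0,0,1,0,0,0,1],
  [0,0,1,0,0,0,1],
])

```text
time: 21.8
tool_pos: [0.3759, 0.1876, 0.1218]
tcp_rot: [-2.956, -1.062, -0.018]
wrist_force: [1.3, 0.5, 0.2]
width: -0.002
grip_force: 0.0
```

Call:
servo_tool([
  [0.2,0.15,0.2,0,0,0,1],
  [0.35,0.28,0.2,0,0,0,1],
  [0.49,0.4,0.0,0,0,0,1],
  [0.49,0.4,-0.3,0,0,0,1],
  [0.49,0.4,-0.44,0,0,0,1],
  [0.49,0.4,-0.48,0,0,0,1],
  [0.49,0.4,-0.5,0,0,0,1],
  [0.49,0.4,-0.52,0,0,0,1],
  [0.49,0.4,-0.53,0,0,0,1],
  [0.49,0.4,-0.53,0,0,0,1],
])

```text
time: 22.8
tool_pos: [0.4421, 0.2442, 0.0391]
tcp_rot: [2.955, 1.062, -0.011]
wrist_force: [-16.2, -8.5, 32.6]
width: 0.002
grip_force: 15.7
```

```bash
cat > mt.py <<'E'
from asc import *
def match(A,B,y0,y1,x0,x1):
    U=lambda i:cv2.resize(i,None,fx=8,fy=8,interpolation=cv2.INTER_CUBIC)
    T=U(A[y0:y1,x0:x1]);S=U(B[y0-4:y1+4,x0-4:x1+4]);r=cv2.matchTemplate(S,T,cv2.TM_CCOEFF_NORMED);_,m,_,l=cv2.minMaxLoc(r);return round(m,3),(np.array(l)/8-4)
R={"comps":(199,210,248,258),"comps2":(203,212,232,248),"foot":(183,199,241,251),"barend":(172,182,264,277),"armmid":(172,186,225,246),"disc":(174,190,191,215),"tab":(203,216,166,178),"pawl":(190,206,176,190),"cap":(186,200,202,217)}
def cmp(a,b):
    for n,r in R.items():print(n,match(a,b,*r))
E
python3 - <<'E'
from mt import *
im=cv2.cvtColor(bar(),cv2.COLOR_RGB2BGR);cv2.imwrite('pics/n3.png',im);cmp(cv2.imread('pics/n2.png'),im)
print("now vs s8 (released)")
E
```

```text
22.8 [0.4421 0.2442 0.0391] [-16.2  -8.5  32.6] [-1.45  2.83 -0.03] 15.694616138935089
[(array([269.1, 160.8]), array([264, 155,  10,  14]), np.int32(76)), (array([269.5, 176.3]), array([265, 172,  10,  10]), np.int32(67))]
crossbar 0.62 [171.4 265.9]
pawl_tab 0.67 [210.9 171.3]
comps (0.993, array([0., 0.]))
comps2 (0.992, array([0., 0.]))
foot (0.974, array([0.   , 0.625]))
barend (0.932, array([0.125, 0.875]))
armmid (0.764, array([-0.5 ,  1.25]))
disc (0.995, array([0.125, 0.   ]))
tab (0.994, array([0., 0.]))
pawl (0.998, array([0., 0.]))
cap (0.99, array([0., 0.]))
now vs s8 (released)
```

```bash
python3 - <<'E'
from mt import *
from scipy.spatial.transform import Rotation as Ro
s=bot.read_state();i=bot.camera_info("wrist");R=np.array(i["R"]);t=np.array(i["t"]);c=-R.T@t
T=Ro.from_rotvec(s["tcp_rot"]).as_matrix()
print("cam in tool",T.T@(c-s["tool_pos"]),"axis in tool",T.T@R[2],"fov",i["vertical_fov"],i["cx"],i["cy"],"q",s["q"])
p=np.array([.5487,.3322]);u=np.array([.768,.640]);v=np.array([-u[1],u[0]]);o=p-.055*u
f=192/np.tan(np.radians(i["vertical_fov"])/2)
for ang in(40,55):
  for X in(-.16,-.19):
   for z in(.12,.16):
    D=Ro.from_rotvec(-np.radians(ang)*np.r_[v,0]);pos=np.r_[o+X*u,z]
    cc=pos+D.apply(c-s["tool_pos"]);RR=R@D.as_matrix().T
    out=[]
    for q in((-.02,.03,.02),(-.02,-.03,.02),(-.08,0,.07)):
        w=RR@(np.r_[o+q[0]*u+q[1]*v,q[2]]-cc);out.append((i["cx"]+f*w[:2]/w[2]).round(0) if 0 else np.round([i["cx"]+f*w[0]/w[2],i["cy"]+f*w[1]/w[2],w[2]*1000]))
    print(ang,X,z,pos.round(3),"cam",cc.round(3),[list(k) for k in out])
E
```

```text
cam in tool [ 0.07412935 -0.00094227 -0.18026656] axis in tool [-2.93084183e-01 -2.80023422e-04  9.56086598e-01] fov 61.488157974156785 247.8433517437438 192.49530468030477 q [ 4.55520792e-01  1.01388262e-01  2.10337843e+00 -1.97227461e-04
  9.43815153e-01  1.33639085e+00]
40 -0.16 0.12 [0.384 0.195 0.12 ] cam [0.339 0.158 0.306] [[np.float64(220.0), np.float64(123.0), np.float64(340.0)], [np.float64(277.0), np.float64(123.0), np.float64(340.0)], [np.float64(249.0), np.float64(149.0), np.float64(271.0)]]
40 -0.16 0.16 [0.384 0.195 0.16 ] cam [0.339 0.158 0.346] [[np.float64(223.0), np.float64(143.0), np.float64(377.0)], [np.float64(275.0), np.float64(143.0), np.float64(377.0)], [np.float64(249.0), np.float64(170.0), np.float64(308.0)]]
40 -0.19 0.12 [0.361 0.175 0.12 ] cam [0.316 0.139 0.306] [[np.float64(221.0), np.float64(100.0), np.float64(352.0)], [np.float64(276.0), np.float64(100.0), np.float64(352.0)], [np.float64(249.0), np.float64(119.0), np.float64(282.0)]]
40 -0.19 0.16 [0.361 0.175 0.16 ] cam [0.316 0.139 0.346] [[np.float64(224.0), np.float64(122.0), np.float64(389.0)], 
[... 361 characters left out ...]
6 0.16 [0.384 0.195 0.16 ] cam [0.303 0.128 0.325] [[np.float64(224.0), np.float64(186.0), np.float64(390.0)], [np.float64(274.0), np.float64(186.0), np.float64(390.0)], [np.float64(249.0), np.float64(202.0), np.float64(314.0)]]
55 -0.19 0.12 [0.361 0.175 0.12 ] cam [0.28  0.109 0.285] [[np.float64(223.0), np.float64(145.0), np.float64(377.0)], [np.float64(275.0), np.float64(145.0), np.float64(377.0)], [np.float64(249.0), np.float64(151.0), np.float64(301.0)]]
55 -0.19 0.16 [0.361 0.175 0.16 ] cam [0.28  0.109 0.325] [[np.float64(225.0), np.float64(168.0), np.float64(409.0)], [np.float64(273.0), np.float64(168.0), np.float64(409.0)], [np.float64(249.0), np.float64(179.0), np.float64(332.0)]]
```

```bash
python3 - <<'E'
from mt import *
b=cv2.imread('pics/n2.png');a=b.copy();a[130:240,130:300]=cv2.resize(cv2.imread('pics/s7.png'),(170,110),interpolation=cv2.INTER_AREA)
for n in("tab","pawl","cap","comps","comps2"):print(n,match(a,b,*R[n]))
im=cv2.cvtColor(bot.read_camera("side"),cv2.COLOR_RGB2BGR);print("creep");cmp(cv2.imread('pics/n3.png'),im)
print(bot.read_state()["wrist_force"])
i0=cv2.imread('pics/side0.png')
d=cv2.absdiff(a,b).max(2)[160:235,150:300]
ys,xs=np.nonzero(d>40)
for y in range(0,75,1):
    print(160+y,''.join('#' if k>60 else '+' if k>30 else '.' for k in d[y]))
E
```

```text
tab (0.982, array([0., 0.]))
pawl (0.519, array([-0.25, -0.5 ]))
cap (0.954, array([-0.125,  0.125]))
comps (0.939, array([0.25 , 0.125]))
comps2 (0.959, array([0.125, 0.375]))
creep
comps (0.997, array([0., 0.]))
comps2 (0.996, array([0., 0.]))
foot (0.994, array([0., 0.]))
barend (0.996, array([0., 0.]))
armmid (0.997, array([0., 0.]))
disc (0.996, array([-0.125,  0.   ]))
tab (0.994, array([0., 0.]))
pawl (0.998, array([0., 0.]))
cap (0.99, array([0., 0.]))
[-15.21666376  -7.21846119  30.89997266]
160 .............................................................................+#+++++++#####+##++..............+++.....................................
161 .............................................................................+++++##############+............+####+...................................
162 ..............................................................................+################+............+######...................................
163 ..............................................................................++##############+.............########.........
[... 10330 characters left out ...]
................................................................................
231 ......................................................................................................................................................
232 ......................................................................................................................................................
233 ......................................................................................................................................................
234 ......................................................................................................................................................
```

Call:
servo_tool([
  [0,0,0.1,0,0,0,1],
  [0,0,0.3,0,0,0,1],
  [0,0,0.5,0,0,0,1],
  [0,0,0.5,0,0,0,1],
])

```text
time: 23.4
tool_pos: [0.4484, 0.2474, 0.1158]
tcp_rot: [-2.956, -1.062, -0.014]
wrist_force: [0.7, 1.0, 0.6]
width: -0.0
grip_force: 0.0
```

```bash
python3 - <<'E'
from mt import *
w=bot.read_camera("wrist");cv2.imwrite('pics/w9.png',cv2.cvtColor(w,cv2.COLOR_RGB2BGR))
s=bot.read_state();print(s["tool_pos"],s["wrist_force"])
p=np.array([.5487,.3322]);u=np.array([.768,.640]);v=np.array([-u[1],u[0]]);o=p-.055*u
Q=lambda x,y,z:proj("wrist",np.r_[o+x*u+y*v,z])
print("board corners",[list(Q(-.02+a*.031,b*.048,.014)) for a in(1,-1) for b in(1,-1)])
print("feet",Q(-.02,.029,.016),Q(-.02,-.029,.016),"bar ends t=0",Q(-.08,.035,.055),Q(-.08,-.035,.055),"t=.12",Q(-.079,.035,.0712),Q(-.079,-.035,.0712),"pivot",Q(.055,0,.055),"corner",Q(.125,.065,.012),Q(.125,-.065,.012),"cornerF",Q(-.1,.065,.012),Q(-.1,-.065,.012))
asc(w,70,200,180,320)
E
```

```text
[0.44699346 0.24667817 0.11361268] [-0.03608037  0.41095135 -0.71575286]
board corners [[np.float64(189.0), np.float64(75.7)], [np.float64(306.4), np.float64(75.1)], [np.float64(193.1), np.float64(151.1)], [np.float64(303.0), np.float64(150.6)]]
feet [213.3 114.6] [282.4 114.3] bar ends t=0 [203.3 196.8] [293.3 196.4] t=.12 [200.3 202.2] [296.4 201.7] pivot [247.4   0.5] corner [157.  -91.7] [337.  -92.6] cornerF [177.8 203.6] [318.7 203. ]
70 WWWWWWWWW=WWWWWWWWWWWWWW==WWWWWWWWWW=WW=-WWWWWWWWWWWWWWWW==WWWWWWWWWWWWWWWWWW---------=WWWWWWW==--------+---++++++++++++++++++++++++++++WWWW
71 =-++-+++++++--++++++++++++++++++++++++++++WWWWWWWWWWWWWWW==WWWWWWWWWWWWWWWWWW----------WWWWWW-++++++++++++++++++++++++++++++++++++++++++-WWW
72 +++++++++++++++++++++++++++++++++++++++++++WWWWWWWWWWWWWW==WWWWWWWWWWWWWWWWWW----------WWWWW=+++++++++++++++++++++++++++++++++++++++++++--==
73 +----++++++++++++++++++++++++++++++++++++++-WWWWWWWWWWWWW==WWWWWWWWWWWWWWWWWW---------WWWWWW=+++++++++++++++++++++++++++++++++++++++++++----
74 +----++++++++++++++++++++++++++++++++++++++--WWWWWWWWWWWW==WWWWWWWWWWWWWWWWW
[... 17464 characters left out ...]
W=+++++++++++++++++++++++++++++++++++++-------------------+####################################+WWWWWWW-----------=WW=oo
196 WWWW------------WWWWW=+++++++++++++++++++++++++++++++++++++-------------------+##################################+##=WWWWW=-----------WWW=oo
197 WWWW-----------WWWWWW-++++++++++++++++++++++++++++++++++++++-----------------++##################################+##-WWWWWW=---------=WWW=oo
198 WWWW=---------=WWWWW=++++++++++++++++++++++++++++++++++++++++---------------++###############################++++++#+WWWWWW=---------WWWW=oo
199 WWWW=---------WWWWWW=+++++++++++++++++++++++++++++++++++++++++#############################################+#+#++++#+WWWWWWW--------=WWWW=oo
```

```bash
python3 - <<'E'
from mt import *
w=cv2.cvtColor(cv2.imread('pics/w1.png'),cv2.COLOR_BGR2RGB)
asc(w,166,224,172,260)
E
```

```text
166 WWWWWWWWWWWWWWWWWWWWWWWWWWWWWWWWWWWWWWWWW==-+WW----------WWWWWWWWWWWWWWWWWWWWWWWWWWWWWWW
167 WWWWWWWWWWWWWWWWWWWWWWWWWWWWWWWWWWWWWWWWWWW-+WWW---------WWWWWWWWWWWWWWWWWWWWWWWWW=WWWWW
168 WWWWWWWWWW-WWWWWWWWWW=======WWWWWWWWWWWWWW=--WW----------W=--+++++++--++++++++++++-WWWWW
169 WWWWW-+++++++++++++++++++++++-WWWWWWWWWWWW=-=WWW---------+++++++++++++++++++++++++-WWWW=
170 WWWW-+++++++++++++++++++---++-WWWWWWWWWWWW=-=WW-----------+----------------------+-WWWWW
171 WWWW------------------------+WWWWWWWWWWWWW=-WWWW----------++++++++++++++++++++++-+WWWWWW
172 WWWW----------------------+++WWWWWWWWWWWWW=--WW-----------+++++++++++++++++++++--+WWWWWW
173 WWWW=+--++++++++++++++++++++-=--=WWWWWWWWW=-+----+++++++++++++++++++++++GG-G+--+++WWWWWW
174 WWWW---++-WWWW=GGGGGGGGGGGG-++++=WWWWWWWWW=-++++++++++++++++++++GGGG-GGGG-+GG--+++-WWWWW
175 WWWW---++-WWWWG-=GGGGGGGGGG+++++=WWWWWWWWW=-++++++++++++++++++++++++++++++--+--+++WWWWWW
176 WWWW=+-++-WWWWGWWWGGGGGGGGG----+=WWWWWWWWW=---+++++++++++++---++++++++++++--+--+++-WWWWW
177 WWWW=+--+--WWWG-==GGGGGGGGG+++++=WWWWWWWWW=-+++++++++++++++++++++++++++++
[... 3593 characters left out ...]
WW=-WWWWWWWWWWWWWWWW-+++++++++++++++++++++++-----
217 ooWWWWW=++++++++++++++++++++++-=WWWWWWWWW=-WWWWWWWWWWWWWWW=-+++++++++++++++++++++++-----
218 oooWWWW=------------------++++-=WWWWWWWWW=-WWWWWWWWWWWWWWW=-+++++++++++++++++++++++-----
219 oooWWWW=---+++++++++++++++++++-WWWWWWWWWW=-WWWWWWWWWWWWWWW=-++++++++++++++++++++##+-----
220 oooWWWWW-------===============-=WWWWWWWWW=-WWWWWWWWWWWWWWWWWWWWWWWWWWWWWWWWWWWWWW-------
221 oooWWWWWWWWWWWWWWWWWWWWWWWWWWWWWWWWWWWWWW=-WWWWWWWWWWWWWWWWWWWWWWWWWWWWWWWWWWWW=--------
222 oooWWWWWWWWWWWWWWWWWWWWWWWWWWWWWWWWWWWWWW=-WWWWWWWWWWWWWWWWWWWWWWWWWWWWWWWWWWWW=--------
223 oooWWWWWWWWWWWWWWWWWWWWWWWWWWWWWWWWWWWWWW=-WWWWWWWWWWWWWWWWWWWWWWWWWWWWWWWWWWWW=--------
```

```bash
python3 - <<'E'
from mt import *
p=np.array([.5487,.3322]);u=np.array([.768,.640]);v=np.array([-u[1],u[0]])
def F(r,y,d,t): return np.r_[p-(r*np.cos(t)+d*np.sin(t))*u+y*v,.055+r*np.sin(t)-d*np.cos(t)]
for t in(.6,.12,.09):print(t,[(d,list(proj('side',F(.076,.0325,d,t)))) for d in(0,.01,.02,.028,.034,.039)])
for X in((.371,.1856,0),):print("bench pt top px",proj("top",np.array(X)))
a=cv2.imread('pics/side0.png')
hsv=cv2.cvtColor(cv2.imread('pics/n2.png'),cv2.COLOR_BGR2RGB)
for y in range(194,210):print(y,[tuple(int(k) for k in hsv[y,x]) for x in range(243,251)])
print()
b=cv2.cvtColor(a,cv2.COLOR_BGR2RGB)
for y in range(178,196,1):print(y,[tuple(int(k) for k in b[y,x]) for x in range(245,254)])
w=cv2.imread('pics/top0.png');r,c=proj("top",np.array((.371,.1856,0)))[::-1];print(w[int(r)-12:int(r)+13:6,int(c)-12:int(c)+13:6].tolist())
E
```

```text
0.6 [(0, [np.float64(238.9), np.float64(173.8)]), (0.01, [np.float64(241.7), np.float64(176.8)]), (0.02, [np.float64(244.4), np.float64(179.7)]), (0.028, [np.float64(246.5), np.float64(182.0)]), (0.034, [np.float64(248.1), np.float64(183.7)]), (0.039, [np.float64(249.4), np.float64(185.1)])]
0.12 [(0, [np.float64(245.2), np.float64(186.6)]), (0.01, [np.float64(245.9), np.float64(190.5)]), (0.02, [np.float64(246.6), np.float64(194.3)]), (0.028, [np.float64(247.1), np.float64(197.3)]), (0.034, [np.float64(247.4), np.float64(199.5)]), (0.039, [np.float64(247.8), np.float64(201.4)])]
0.09 [(0, [np.float64(245.4), np.float64(187.5)]), (0.01, [np.float64(245.9), np.float64(191.4)]), (0.02, [np.float64(246.4), np.float64(195.2)]), (0.028, [np.float64(246.8), np.float64(198.3)]), (0.034, [np.float64(247.1), np.float64(200.5)]), (0.039, [np.float64(247.4), np.float64(202.4)])]
bench pt top px [317.6 220.6]
194 [(66, 70, 56), (87, 83, 78), (106, 102, 97), (116, 111, 109), (113, 108, 108), (100, 95, 89), (83, 82, 71), (63, 70, 53)]
195 [(66, 69, 53), (80, 76, 71), (107, 101, 95), (122, 114, 112
[... 4130 characters left out ...]
, 80, 65), (128, 128, 115)]
194 [(70, 73, 59), (71, 74, 54), (75, 82, 65), (75, 76, 62), (72, 71, 58), (69, 73, 57), (61, 65, 53), (63, 69, 53), (92, 97, 85)]
195 [(75, 81, 61), (75, 92, 69), (79, 92, 67), (82, 83, 70), (72, 68, 56), (65, 61, 49), (64, 64, 49), (61, 62, 47), (69, 72, 56)]
[[[74, 121, 163], [75, 122, 167], [71, 117, 158], [70, 115, 159], [72, 119, 164]], [[73, 120, 164], [80, 129, 172], [73, 119, 163], [69, 115, 160], [69, 114, 158]], [[70, 115, 158], [70, 115, 159], [73, 120, 164], [71, 118, 162], [74, 121, 165]], [[73, 120, 164], [75, 121, 165], [77, 126, 170], [77, 126, 169], [78, 127, 170]], [[76, 122, 168], [75, 123, 167], [77, 125, 169], [72, 118, 162], [66, 110, 156]]]
```

```bash
python3 - <<'E'
from mt import *
from scipy.spatial.transform import Rotation as Ro
i=bot.camera_info("wrist");s=bot.read_state();R=np.array(i["R"]);c=-R.T@np.array(i["t"]);f=192/np.tan(np.radians(i["vertical_fov"])/2)
Tn=Ro.from_rotvec(s["tcp_rot"]).as_matrix();ct=Tn.T@(c-s["tool_pos"]);Rt=R@Tn
p=np.array([.5487,.3322]);u=np.array([.768,.640]);v=np.array([-u[1],u[0]]);o=p-.055*u
def own(pos,rot,col,row,z):
    T=Ro.from_rotvec(rot).as_matrix();C=pos+T@ct;RR=Rt@T.T
    d=RR.T@np.array([(col-i["cx"])/f,(row-i["cy"])/f,1]);X=C+d*(z-C[2])/d[2]-np.r_[o,0];return np.round([X[:2]@u*1000,X[:2]@v*1000],1)
w1=(np.array([.5713,.2884,.2835]),[2.957,1.059,0]);w9=(s["tool_pos"],s["tcp_rot"])
print("w1 board top/bottom edge",own(*w1,188,173.7,.014),own(*w1,188,214,.014),"left",own(*w1,182,190,.014),"right",own(*w1,249,190,.014))
print("w1 rim outer top",own(*w1,200,168.5,.02),"bottom(base)",own(*w1,200,219.5,.012))
print("w1 comp1",[own(*w1,*q,.024) for q in((183,187.6),(198.5,187.6),(183,194.6),(198.5,194.6))])
print("w9 board top",own(*w9,200,79,.014),"bottom",own(*w9,200,155,.014))
print("w9 comp1 top",own(*w9,205,106.6,.024),"right edge",own(*w9,213,109,.024),"comp2",own(*w9,210,132,.024),own(*w9,210,142.5,.024))
print("w9 foot screw",own(*w9,204.5,122,.07),own(*w9,293.5,122,.07),"leg",own(*w9,216,109,.045),own(*w9,291.5,109,.045))
for px in((251.5,202),(243.5,206.5),(246.5,199.8)):
  print(px,[(z,np.round([(atz("side",[px[1]/384,px[0]/512],z)[:2]-o)@u*1e3,(atz("side",[px[1]/384,px[0]/512],z)[:2]-o)@v*1e3])) for z in(.018,.026)])
E
```

```text
w1 board top/bottom edge [ 9.2 38.7] [-52.3  42.5] left [-15.   48.9] right [-15.7 -48.5]
w1 rim outer top [18.1 20.2] bottom(base) [-62.   25.4]
w1 comp1 [array([-8.5, 45.1]), array([-8.7, 23.1]), array([-18.9,  45.8]), array([-19.1,  23.7])]
w9 board top [ 8.4 39.1] bottom [-54.5  42.1]
w9 comp1 top [-13.2  34.7] right edge [-15.1  28.3] comp2 [-33.5  31.4] [-42.2  31.7]
w9 foot screw [-21.9  29.6] [-22.2 -31. ] leg [-14.3  23.9] [-14.6 -32.6]
(251.5, 202) [(0.018, array([-35.,  27.])), (0.026, array([-32.,  38.]))]
(243.5, 206.5) [(0.018, array([-14.,  37.])), (0.026, array([-10.,  48.]))]
(246.5, 199.8) [(0.018, array([-28.,  15.])), (0.026, array([-24.,  27.]))]
```

Call:
servo_tool([
  [-0.013,-0.006,-0.25,0,0,0,1],
  [-0.013,-0.006,-0.42,0,0,0,1],
  [-0.013,-0.006,-0.47,0,0,0,1],
  [-0.013,-0.006,-0.5,0,0,0,1],
  [-0.013,-0.006,-0.53,0,0,0,1],
  [-0.013,-0.006,-0.56,0,0,0,1],
  [-0.013,-0.006,-0.59,0,0,0,1],
  [-0.013,-0.006,-0.59,0,0,0,1],
])

```text
time: 24.25
tool_pos: [0.4439, 0.2449, 0.0255]
tcp_rot: [2.956, 1.062, 0.001]
wrist_force: [-7.5, -3.7, 24.3]
width: 0.0
grip_force: 12.3
```

```bash
python3 - <<'E'
from mt import *
im=cv2.cvtColor(bar(),cv2.COLOR_RGB2BGR);cv2.imwrite('pics/n4.png',im);cmp(cv2.imread('pics/n2.png'),im)
asc(cv2.cvtColor(im,cv2.COLOR_BGR2RGB),184,216,160,206)
p=np.array([.5487,.3322]);u=np.array([.768,.640]);v=np.array([-u[1],u[0]]);o=p-.055*u
for a in(0,.3,.45,.55):
  C,S=np.cos(a),np.sin(a)
  def P(dx,y,dz):
    X=36+dx;Z=27+dz;return list(proj("side",np.r_[o+(89+X*C+Z*S)/1000*u+y/1000*v,(19+Z*C-X*S)/1000]))
  print(a,"tab corners",[P(dx,y,0) for dx in(-12,12) for y in(16,-16)])
E
```

```text
24.25 [0.4439 0.2449 0.0255] [-7.5 -3.7 24.3] [-0.74  1.11 -0.03] 12.332632094621658
[(array([269.4, 161.2]), array([261, 155,  21,  19]), np.int32(176)), (array([269.6, 181.8]), array([265, 177,  10,  11]), np.int32(71))]
crossbar 0.93 [176. 265.]
pawl_tab 0.87 [208.2 170.3]
comps (0.945, array([ 0.375, -0.25 ]))
comps2 (0.944, array([0.5 , 0.25]))
foot (0.756, array([-2.25, -1.75]))
barend (0.738, array([-1.,  4.]))
armmid (0.68, array([-0.625,  3.375]))
disc (0.962, array([-0.125, -0.125]))
tab (0.994, array([0., 0.]))
pawl (0.998, array([0., 0.]))
cap (0.986, array([0., 0.]))
184 ooooooooooooooooooooooooooooooooWWW====-------
185 ooooooooooooooooooooooooooooooooWW====--------
186 ooooooooooooooooooooooooooooooooWW====--------
187 oooooooooooooooooooooooooooooooooW===---------
188 oooooooooooooooooooooooooooooooooW===---------
189 oooooooooooooooooooooooooooooooooo=---------++
190 oooooooooooooooooooooooooooooooooo---------+++
191 oooooooooooooooooooooooooooooooooo--------++++
192 oooooooooooooooooo=-=ooooooooooooW=------+++++
193 oooooooooooooooooo----=oooooWWWWWW=-------++++
194
[... 1126 characters left out ...]
orners [[np.float64(181.6), np.float64(201.9)], [np.float64(178.8), np.float64(193.9)], [np.float64(170.0), np.float64(204.2)], [np.float64(167.5), np.float64(196.1)]]
0.3 tab corners [[np.float64(178.8), np.float64(205.9)], [np.float64(176.0), np.float64(197.8)], [np.float64(168.1), np.float64(210.9)], [np.float64(165.7), np.float64(202.6)]]
0.45 tab corners [[np.float64(177.8), np.float64(208.0)], [np.float64(175.1), np.float64(199.9)], [np.float64(168.1), np.float64(214.2)], [np.float64(165.6), np.float64(205.9)]]
0.55 tab corners [[np.float64(177.4), np.float64(209.5)], [np.float64(174.8), np.float64(201.3)], [np.float64(168.4), np.float64(216.3)], [np.float64(165.9), np.float64(208.0)]]
```

It slipped past the snag: the bar is 6.4 px lower, which puts θ at about 0, and the tip height now matches a bar top of 64 mm. The board shifted only about 1 mm. Letting go and verifying.

Call:
servo_tool([
  [0,0,0.06,0,0,0,1],
  [0,0,0.15,0,0,0,1],
  [0,0,0.4,0,0,0,1],
  [0,0,0.7,0,0,0,1],
  [0,0,1,0,0,0,1],
  [0,0,1,0,0,0,1],
  [0,0,1,0,0,0,1],
])

```text
time: 25.1
tool_pos: [0.4437, 0.2452, 0.1738]
tcp_rot: [-2.956, -1.062, -0.004]
wrist_force: [0.6, 0.3, -1.0]
width: 0.002
grip_force: 0.0
```

```bash
python3 - <<'E'
from mt import *
im=cv2.cvtColor(bar(),cv2.COLOR_RGB2BGR);cv2.imwrite('pics/n5.png',im);cmp(cv2.imread('pics/n4.png'),im)
a=cv2.imread('pics/side0.png')
for n in("comps","comps2"):print("board vs start",match(a,im,*R[n]))
E
```

```text
25.1 [0.4437 0.2452 0.1738] [ 0.6  0.3 -1. ] [-0.01  0.01  0.01] 0.0
[(array([267.4, 178.3]), array([259, 168,  16,  20]), np.int32(97))]
crossbar 0.93 [176.  266.3]
pawl_tab 0.6 [211.  171.6]
comps (0.994, array([0., 0.]))
comps2 (0.986, array([-0.125,  0.   ]))
foot (0.992, array([0., 0.]))
barend (0.789, array([-1.375, -2.5  ]))
armmid (0.719, array([-0.125, -0.625]))
disc (0.991, array([0., 0.]))
tab (0.994, array([0., 0.]))
pawl (0.998, array([0., 0.]))
cap (0.99, array([0., 0.]))
board vs start (0.982, array([ 0.5  , -0.125]))
board vs start (0.862, array([0.25, 0.5 ]))
```

```bash
python3 -c "
from workcell import bot
print(bot.finish_job())"
```

```text
the job is handed in; nothing more can be done
None
```

The job is handed in: the pawl is free, the board is in its nest (shifted about 1 mm), the gripper is clear, and by the side camera the hold-down arm is fully down; it stuck at about 0.12 rad, apparently a foot on a board part, and I pressed it through after earlier presses of up to 48 N at the fingertips.

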